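Shim the short foot of a rocking bench power supply

TASK

The bench power supply rocks because one of its front feet is too short. With the fingertips, push the wooden wedge along the table, thin end first, under that short foot, far enough that the supply stands level with all its other feet on the table and no longer rocks, and no farther. Only push the wedge, never pick it up; do not push on the supply itself or shove it out of place, and leave the other things where they lie.

Things in the scene. Friction and masses are not known exactly. Their poses are not given: they have to be found in the camera images.
- supply: Loose grey bench power supply, about 3 kg. Case 200 mm deep (its x), 260 wide (y), 70 high on 4 black rubber feet; black front with knobs faces its -x. Origin: centre of the plane of the 3 good feet, 22 mm below the case's underside, 92 below its top; z up. Foot centres: x +-85, y +-115 mm. The one at (-85, -115) is 12 mm too short: the supply starts leaning about 5 degrees onto it.
- short_foot (a point): Centre of the underside of the short foot, at the supply's -x, -y corner. On the table at the start, 12 mm above it when the supply is level. Each foot is a 30 mm disc with a flat 12 mm wide underneath and a flank rising outwards from it at 25 degrees. Pushing the wedge under it takes roughly 4 to 9 N; once the supply is level the push rises to about 11 N and the whole supply then slides.
- opposite_foot (a point): Centre of the underside of the diagonally opposite foot (the supply's +x, +y corner): about 12 mm above the table at the start, on it (z = 0) when the supply is level. The supply rocks about the line through the two other feet.
- wedge: Loose hardwood wedge lying flat, 80 g, 130 mm long (its x), 44 wide (y). The top slopes 1 in 5 from 28 mm high at the square thick end (x = -65) to 2 mm at the thin end (x = +65). Origin: centre of the underside. With the supply level the foot's centre is at about x = +20 mm of the wedge. Friction of all things is near 0.6, so it stays where it is left.
- wedge_thin_end (a point): Middle of the wedge's thin end, at table height. At the start it points roughly at the supply, 30 to 95 mm short of the foot's centre, up to 45 mm to one side and up to 17 degrees askew.
- wedge_thick_end (a point): Middle of the wedge's thick end, at table height: the upright face to push on, 44 mm wide and 28 high.
- offcut: Bystander: loose rectangular block of the same wood, 60 x 40 x 26 mm, origin at the centre of its underside. Not a wedge; leave it.
- tape: Bystander: loose black ring of tape lying flat, 90 mm across, 19 high, origin at the centre of its underside.
- jar: Bystander: loose grey plastic jar with a white cap, 56 mm across, 70 high, origin at the centre of its underside.
- screwdriver: Bystander: loose screwdriver lying along its x, about 200 mm long, origin below its middle, handle towards -x.
Things that resemble listed ones, but are neither listed nor needed, are in the scene too. Leave any green look-alike of the wedge alone.

How it is judged:
At the end, for the whole second after the job is handed in: The supply is level within 0.012 rad (0.7 degrees) and at rest, the foot opposite the short one is within 2.5 mm of the table, and the wedge lies flat on the table at rest and carries the short foot (over 1 N), the foot's centre within 18 mm of the wedge's centre line (angle between supply's own z axis and vertical below 0.012 rad and height (world z) of opposite_foot below 0.0025 m and contact force between wedge and supply above 1 N and y of short_foot in the frame of wedge between -0.018 and 0.018 m and x of short_foot in the frame of wedge between -0.03 and 0.06 m and angle between wedge's own z axis and vertical below 0.03 rad and linear speed of each of supply, wedge below 0.01 m/s and angular speed of supply below 0.03 rad/s); the robot touches nothing.
It fails at once if the wedge is lifted off the table or tipped (height (world z) of wedge above 0.012 m or angle between wedge's own z axis and vertical above 0.3 rad).
It fails at once if the supply is lifted, or tipped farther than it leans at the start (height (world z) of supply above 0.02 m or angle between supply's own z axis and vertical above 0.16 rad).
It fails at once if the supply is shifted more than 20 mm (distance of supply from where it was at the start of the episode above 0.02 m).
It fails at once if the robot pushes on the supply (over 2 N) (contact force between any of the fingers, the arm and supply above 2 N).
It fails at once if the offcut, tape, jar or screwdriver is moved over 20 mm (distance of any of offcut, tape, jar, screwdriver from where it was at the start of the episode above 0.02 m).
It also fails if it takes over 70 s, if anything falls off the work surface, if the arm or the gripper's body presses on something with over 40 N, if the wrist force passes 120 N, or if a joint passes its speed limit or range.

ROBOT

A 7-joint arm with a two-finger parallel gripper is mounted at the origin on the work surface. World frame = base frame: x ahead of the robot, y to its left, z up, the work surface at z = 0. Lengths are in m, angles in rad, forces in N, time in s.
With the tool pointing down it reaches from about 0.425 to 0.875 m from the base axis. Payload 4.7 kg.
Tool frame: the origin (TCP) lies on the centre line of the jaws, within the pads' length; the fingertips stand 14 mm ahead of it and the grasp point (between the pads) lies 5 mm behind it; z points along the fingers, y is the direction in which the jaws open and shut (so a half turn about z gives the same grasp; the last joint's range is limited). The gripper opens to 87 mm and grips with 3 to 60 N. Pads are 19 mm wide; open, the fingers measure 117 mm over their backs; the gripper's body (75 mm by 190 mm) begins 51 mm behind the grasp point.
Start: joints at [-1.294, 0.321, -0.07, 1.45, 0.023, 1.371, -0.057], TCP at [0.169, 0.628, 0.237] pointing down, gripper open.
Joint ranges: [-2.86, 2.86], [-0.3, 2.09], [-1.38, 1.24], [0.06, 2.45], [-1.56, 4.7], [0.09, 2.05], [-2.69, 2.69]. Speed limits (rad/s): [2.57, 2.57, 3.14, 3.14, 3.14, 3.14, 3.14].

INTERFACE

Orientations are given as a rotation vector (axis times angle).
In Python, from bench import ctrl gives the robot as it stands. The module is installed in compiled form; this text tells all that it offers.
- The arm moves only by the tool step_arm, never from a script. Its argument "plan" is a list of rows, each a list of 3 entries, a list of its own where there are three numbers: the turn, a rotation vector about the tool's x, y, z in rad, then the shift along the tool's x, y, z in m, then the closure in counts, from 0 (fully open) to 255 (shut). In form: [[[rx, ry, rz], [x, y, z], hand], ...]. A call has exactly 10 rows; each row is the pose to reach, as a shift and turn from the pose commanded when the call began, along the tool's axes at that moment; what a row does not reach only later rows make up. A row lasts 1/8 s, in which the tool goes at most 62.5 mm and 10.7 degrees, less where a joint would pass 70% of its speed; a pose out of reach is approached as far as the arm can. A call with a gripper value outside its range is refused whole. The fingers move at their own pace and stop on an object; "squeeze" is the grip in N (left out, the last holds). Time passes only in rows, so rows that repeat a pose let the fingers close, or fill a call up. It gives the time, the measured TCP pose, the force and the opening at its end, in the units of the state.
- ctrl.get_state(): the state, without advancing time (a new reading comes with each control period).
- ctrl.get_image(name): name is "scene" or "top" or "wrist"; returns the picture (420x560x3 uint8, red, green, blue); there is no depth.
- ctrl.calibration(name): a dict with "fov_y" (degrees; the focal length in pixels is half the picture's height over the tangent of half this angle, whatever the lens; pixels are square), "cx", "cy" (the principal point, pixels), "rvec" (rotation vector, rad) and "tvec" (3), from world to camera coordinates, as OpenCV has them. Camera axes: x right, y down, z forward; pixel columns grow to the right and rows downward; lengths in m; the calibration is good to about 2 mm. A picture is of the moment at which its call begins: read the wrist's pose just before it. calibration takes no time and is no camera call; for the wrist camera it gives the pose at the moment of the call.
- ctrl.close_job(): hands the job in, once; it reports no verdict.
Trained networks look in the newest picture that a camera, given by its name, has taken for a name from the list of things; names that differ only in an ending like _2 or _b are one class to them, and where a whole thing is asked for, a point or a joint stands for the part that bears it (a point fixed in the world has none). Each returns a list of dicts, best first, with "score" (0 to 1); they miss things now and then, are a little off and sometimes report something else, mostly with a low value. They report only what shows in the picture. A call takes as long as a camera call. They do not tell look-alikes from the thing itself.
- ctrl.cut_out(camera, label): "pixels" (420x560 bool, what is visible of it) and "rect" ([left, top, width, height] in pixels, round what is visible of it).
The state is a dict: "time": time; "joint_positions": joint angles; "qd": joint speeds; "joint_torque": joint torques, N m; "position": TCP position; "tool_rot": TCP orientation; "ft_force": force on the tool from outside, world axes, zero at the start; "torque": the same for the moment, N m; "grip_width": opening from 0.0 (shut) to 1.0 (fully open).
Only numpy, scipy, OpenCV 4.12 (cv2) and the standard library are available. Lean on these libraries where they do the work, as an engineer would, in place of code of your own. Each camera call takes 0.05 s, during which the arm holds its last target.

## Working session

There is one attempt and no reset: what is moved stays moved. The work goes in short steps, Python scripts to look and compute and a tool call to move; the robot and the scene stay as the last step left them, time stands still between calls to the robot, and variables do not carry over. Pictures are saved under pics/ and viewed, and the job is handed in when it is done.

Besides the shell and the picture viewer there is one more tool, called after "Request:" by a JSON object that holds its "api" and its "payload", one argument or row to a line. step_arm: Moves the arm, as the interface text tells. Its arguments: {"type":"object","properties":{"plan":{"type":"array"},"squeeze":{"type":"number"}},"required":["plan"]}

```bash
mkdir -p pics; cat > h.py <<'E'
import numpy as np,cv2
from bench import ctrl
from scipy.spatial.transform import Rotation as R
def cal(n):
    c=ctrl.calibration(n); f=210/np.tan(np.radians(c['fov_y'])/2)
    K=np.array([[f,0,c['cx']],[0,f,c['cy']],[0,0,1]]);return K,np.array(c['rvec'],float),np.array(c['tvec'],float)
def unproj(n,px,z=0,c=None):
    K,r,t=c or cal(n); Rm=R.from_rotvec(r).as_matrix()
    px=np.atleast_2d(np.array(px,float)); d=np.c_[px,np.ones(len(px))]@np.linalg.inv(K).T@Rm
    o=-Rm.T@t; return o+d*((z-o[2])/d[:,2])[:,None]
def proj(n,P,c=None):
    K,r,t=c or cal(n); return cv2.projectPoints(np.atleast_2d(np.array(P,float)),r,t,K,None)[0][:,0]
def save(im,f): cv2.imwrite('pics/'+f,cv2.cvtColor(im,cv2.COLOR_RGB2BGR))
E
python3 - <<'E'
from h import *
for n in ['scene','top','wrist']:
    im=ctrl.get_image(n); save(im,n+'0.png'); print(n,ctrl.calibration(n))
    if n!='wrist':
        for l in ['wedge','supply','offcut','tape','jar','screwdriver']:
            print(l,[(round(d['score'],2),d['rect']) for d in ctrl.cut_out(n,l)])
print(ctrl.get_state())
E
```

```text
scene {'fov_y': 51.99364072577215, 'cx': 275.7734986988717, 'cy': 211.05124400421676, 'rvec': array([ 2.51232329,  0.62371906, -0.16970621]), 'tvec': array([-0.52691717, -0.1763846 ,  1.2463584 ])}
wedge [(0.9, [241.1, 318.0, 54.5, 61.0]), (0.86, [299.5, 280.4, 56.6, 31.4]), (0.75, [239.8, 248.4, 31.6, 44.7])]
supply [(0.74, [196.3, 125.0, 122.9, 106.7])]
offcut [(0.68, [179.6, 227.6, 29.0, 24.0]), (0.43, [194.5, 122.7, 127.4, 110.7])]
tape [(0.65, [316.2, 202.3, 37.9, 29.3])]
jar [(0.65, [275.4, 122.3, 25.1, 26.8])]
screwdriver [(0.88, [130.7, 256.3, 44.9, 55.5])]
top {'fov_y': 44.45707274577838, 'cx': 279.68578766643617, 'cy': 212.1110168017685, 'rvec': array([ 2.0357017 , -2.17644371,  0.23973634]), 'tvec': array([0.09654742, 0.5613872 , 1.12656981])}
wedge [(0.74, [390.9, 129.7, 23.5, 48.0]), (0.73, [316.4, 185.9, 58.6, 32.0]), (0.69, [308.2, 109.0, 49.0, 40.0])]
supply [(0.55, [214.3, 186.9, 99.4, 121.9])]
offcut [(0.63, [344.8, 257.7, 23.1, 28.5])]
tape [(0.91, [238.9, 147.0, 30.1, 32.8]), (0.3, [317.9, 180.9, 60.1, 33.6])]
jar []
screwdriver [(0.93, [367.2, 271.7, 85.7, 8.2]),
[... 254 characters left out ...]
9,  0.39070463])}
{'time': 0.75, 'joint_positions': array([-1.29389301,  0.32100103, -0.07009032,  1.45046573,  0.02258879,
        1.37080135, -0.05686881]), 'qd': array([ 0.00071593,  0.0010639 , -0.00082202, -0.00038827, -0.00066125,
       -0.00059871, -0.00072449]), 'joint_torque': array([-1.44512278e-04, -4.91012549e+01, -4.03034538e-01, -3.12718821e+01,
       -6.35730475e-02,  3.35945247e-02,  1.89053696e-05]), 'position': array([0.16889659, 0.62770832, 0.23660301]), 'tool_rot': array([4.11557943e-01, 3.11446928e+00, 1.66490290e-04]), 'ft_force': array([-0.2680545 , -0.09405179, -0.31659585]), 'torque': array([-0.09177502, -0.0077263 , -0.00182567]), 'grip_width': 0.9997753489140557}
```

View pics/scene0.png

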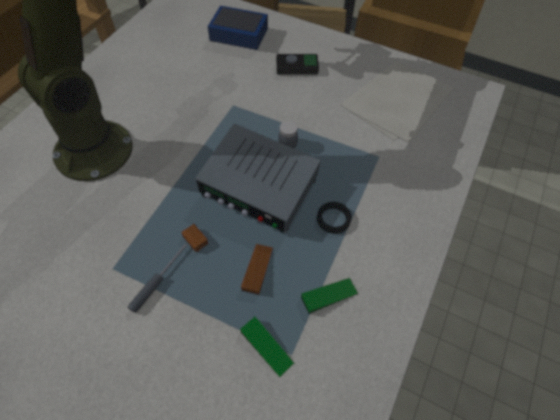

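View pics/top0.png

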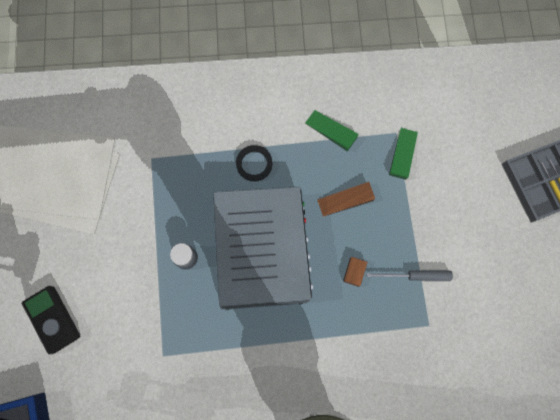

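View pics/wrist0.png

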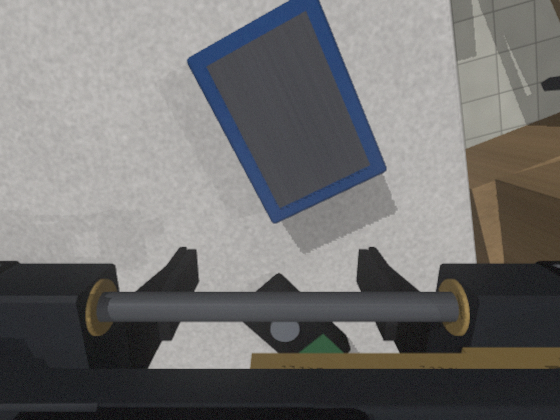

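```bash
python3 - <<'E'
from h import *
a=cv2.imread('pics/top0.png'); b=cv2.imread('pics/scene0.png')
A=cv2.resize(a[160:320,200:390],None,fx=3,fy=3,interpolation=cv2.INTER_CUBIC)
B=cv2.resize(b[180:320,180:320],None,fx=4,fy=4,interpolation=cv2.INTER_CUBIC)
cv2.imwrite('pics/c1.png',A);cv2.imwrite('pics/c2.png',B)
m={}
for n in ['top','scene']:
    ctrl.get_image(n)
    for l in ['wedge','supply','offcut','tape','jar','screwdriver']:
        for i,d in enumerate(ctrl.cut_out(n,l)):
            m[f'{n}_{l}_{i}']=d['pixels']; p=np.argwhere(d['pixels']).mean(0)[::-1]
            print(n,l,i,round(d['score'],2),p.round(1),unproj(n,p,0.0)[0].round(3))
np.savez('m.npz',**m)
E
```

```text
top wedge 0 0.93 [403.1 153.8] [ 0.709 -0.26   0.   ]
top wedge 1 0.63 [346.1 199.2] [ 0.602 -0.107  0.   ]
top wedge 2 0.57 [331.7 130. ] [ 0.784 -0.087  0.   ]
top supply 0 0.82 [261.2 248.4] [0.494 0.108 0.   ]
top offcut 0 0.68 [354.7 271.6] [ 0.424 -0.11   0.   ]
top tape 0 0.81 [253.7 163.1] [0.71  0.114 0.   ]
top jar 0 0.9 [183.6 256.4] [0.488 0.295 0.   ]
top screwdriver 0 0.59 [183.  256.3] [0.488 0.296 0.   ]
scene wedge 0 0.96 [256.1 270.4] [ 0.599 -0.111  0.   ]
scene wedge 1 0.87 [327.4 295.3] [ 0.779 -0.087 -0.   ]
scene supply 0 0.61 [257.9 177.4] [ 0.467  0.138 -0.   ]
scene offcut 0 0.63 [194.2 238.3] [ 0.417 -0.107  0.   ]
scene tape 0 0.71 [332.9 217.7] [0.704 0.115 0.   ]
scene jar 0 0.71 [287.9 134.8] [0.469 0.318 0.   ]
scene screwdriver 0 0.93 [147.3 290.1] [ 0.397 -0.275  0.   ]
scene screwdriver 1 0.59 [257.7 177.3] [0.466 0.138 0.   ]
scene screwdriver 2 0.24 [255.8 269.5] [ 0.598 -0.109  0.   ]
```

View pics/c1.png

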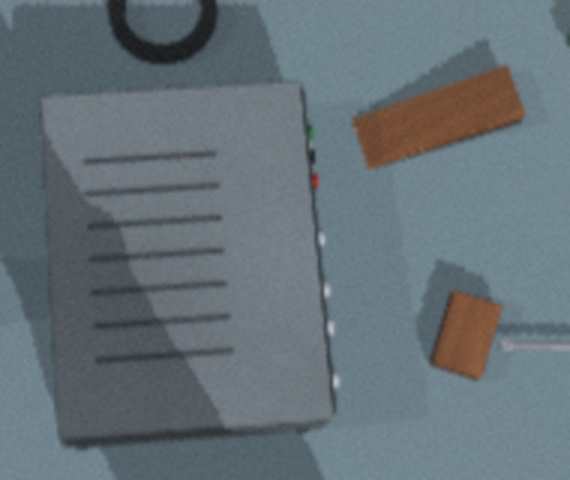

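View pics/c2.png

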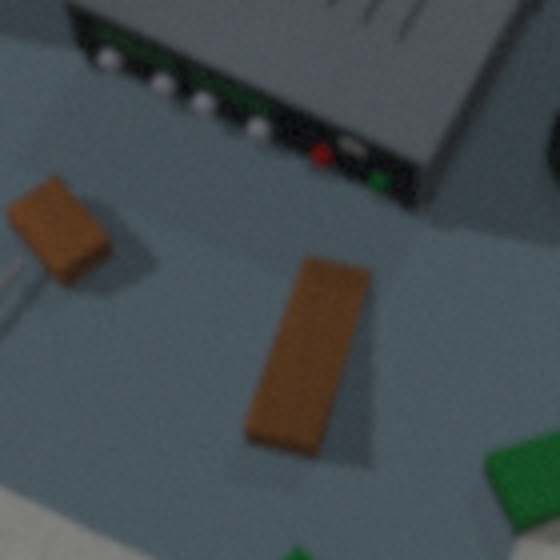

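```bash
cat > fit.py <<'E'
from h import *
from scipy.optimize import minimize, differential_evolution
def Rz(a): return R.from_euler('z',a).as_matrix()
W=np.array([[x,y,z] for x,zt in((-.065,.028),(.065,.002)) for y in(-.022,.022) for z in(0,zt)])
S=np.array([[x,y,z] for x in(-.1,.1) for y in(-.13,.13) for z in(.022,.092)])
# lean: rotate about line through feet (85,-115),(-85,115) so that (-85,-115,12) goes to z=0
def lean(P,ang):
    ax=np.array([-.17,.23,0]);ax/=np.linalg.norm(ax)
    a=R.from_rotvec(ax*ang).as_matrix()
    t=a@np.array([-.085,-.115,.012])
    if ang and t[2]>0.012: a=a.T
    return P@a.T
arm=abs(np.cross([-.17,.23],[-.085,-.115]))/np.hypot(.17,.23); A0=np.arcsin(.012/arm)
def wedgeP(p): return W@Rz(p[2]).T+[p[0],p[1],0]
def supP(p,ang=A0,P=S): return lean(P,ang)@Rz(p[2]).T+[p[0],p[1],0]
SS=4
def hull(P,n,c):
    q=proj(n,P,c); h=cv2.convexHull((q*256).astype(np.int32))  # subpixel
    im=np.zeros((420*1,560*1),np.uint8); 
    big=np.zeros((420*SS,560*SS),np.uint8)
    cv2.fillConvexPoly(big,(((cv2.convexHull(q.astype(np.float32))+.5)*SS)).round().astype(np.int32),255)
    return cv2.resize(big,(560,420),interpolation=cv2.INTER_AREA)/255.
def fit(fn,masks,cals,x0,scale=(.015,.015,.1)):
    x0=np.array(x0,float);sc=np.array(scale)
    def cost(u):
        p=x0+u*sc;P=fn(p);return sum(np.abs(hull(P,n,cals[n])-m).sum()/m.sum() for n,m in masks.items())
    r=differential_evolution(cost,[(-2,2)]*len(x0),popsize=10,maxiter=40,seed=1,tol=1e-6)
    return x0+r.x*sc,r.fun
E
python3 - <<'E'
from fit import *
m=np.load('m.npz'); cals={n:cal(n) for n in('top','scene')}
print('lean',A0)
def both(fn,a,b,x0):
    for k in ([('top',a)],[('scene',b)],[('top',a),('scene',b)]):
        p,f=fit(fn,{n:m[q].astype(float) for n,q in k},cals,x0);print([n for n,_ in k],p.round(4),round(f,3))
    return p
w=both(wedgeP,'top_wedge_1','scene_wedge_0',[.6,-.107,1.57+.25])
s=both(supP,'top_supply_0','scene_supply_0',[.48,.10,1.57])
sf=supP(s,P=np.array([[-.085,-.115,.012],[.085,.115,0]]))
print(sf.round(4),wedgeP(w)[[0,4]].round(4))
for n in cals:
    im=cv2.imread(f'pics/{n}0.png')
    for P in(wedgeP(w),supP(s)):
        cv2.polylines(im,[cv2.convexHull(proj(n,P).astype(np.float32)).astype(np.int32)],True,(0,255,255))
    cv2.circle(im,tuple(int(v) for v in proj(n,sf[0])[0]),2,(0,0,255),-1)
    r=im[160:320,200:390] if n=='top' else im[110:310,170:360]
    cv2.imwrite(f'pics/f_{n}.png',cv2.resize(r,None,fx=3,fy=3))
np.savez('p.npz',w=w,s=s)
E
```

```text
lean 0.08789019255317028
['top'] [ 0.5994 -0.1015  1.8116] 0.054
['scene'] [ 0.5992 -0.1061  1.8126] 0.052
['top', 'scene'] [ 0.5994 -0.1036  1.804 ] 0.156
['top'] [0.4845 0.1116 1.5873] 0.022
['scene'] [0.4852 0.1081 1.59  ] 0.023
['top', 'scene'] [0.4847 0.1103 1.5857] 0.057
[[ 0.6013  0.0266 -0.    ]
 [ 0.3688  0.1932  0.012 ]] [[ 0.6358 -0.1618  0.    ]
 [ 0.6058 -0.0353  0.    ]]
```

```bash
cat pics/f_top.png >/dev/null; python3 - <<'E'
from h import *
s=ctrl.get_state(); K,r,t=cal('wrist'); o=-R.from_rotvec(r).as_matrix().T@t
T=R.from_rotvec(s['tool_rot']).as_matrix()
print('cam in tool',T.T@(o-s['position']), T.round(3))
a=cv2.imread('pics/f_top.png');b=cv2.imread('pics/f_scene.png');
b=cv2.resize(b,(int(480/b.shape[0]*b.shape[1]),480));a=a[:480,:340*2]
c=np.hstack([cv2.resize(a,(400,337)),cv2.resize(b,(400,421))[:337]]);cv2.imwrite('pics/f.png',c)
E
```

```text
cam in tool [ 7.95919834e-02  6.98594713e-05 -1.47537519e-01] [[-0.966  0.26   0.   ]
 [ 0.26   0.966  0.   ]
 [-0.     0.    -1.   ]]
```

View pics/f_top.png

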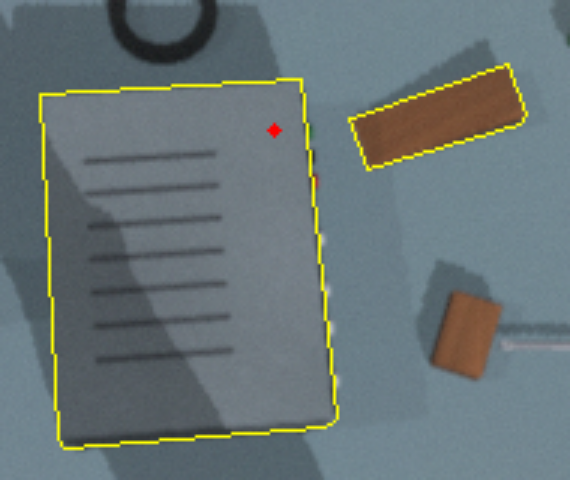

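View pics/f_scene.png

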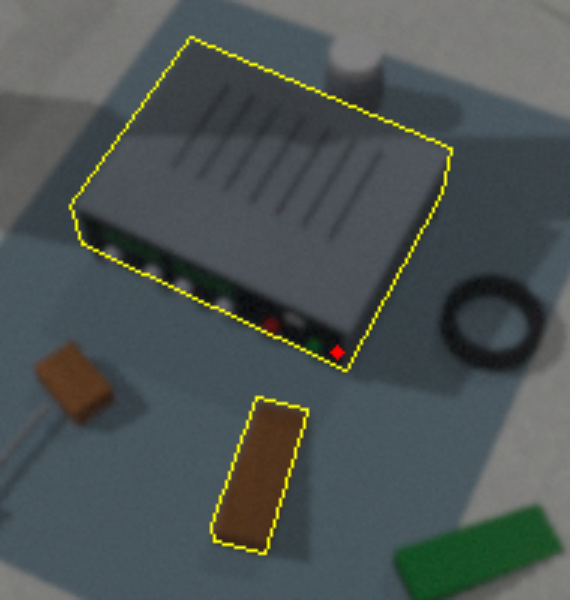

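Request:
{"api": "step_arm", "payload": {
  "plan": [
    [[0,0,0.12],[-0.02,-0.022,0],255],
    [[0,0,0.24],[-0.06,-0.065,0],255],
    [[0,0,0.36],[-0.1,-0.11,0],255],
    [[0,0,0.48],[-0.14,-0.152,0],255],
    [[0,0,0.6],[-0.18,-0.196,0],255],
    [[0,0,0.72],[-0.22,-0.24,0],255],
    [[0,0,0.84],[-0.26,-0.283,0],255],
    [[0,0,0.96],[-0.3,-0.327,0],255],
    [[0,0,1.08],[-0.34,-0.37,0],255],
    [[0,0,1.16],[-0.38,-0.414,0],255]
  ]
}}

```text
time: 2.7
position: [0.429, 0.1275, 0.237]
tool_rot: [2.054, 2.377, 0.003]
ft_force: [0.5, 0.4, 0.0]
grip_width: 0.018
```

```bash
cat > to.py <<'E'
from h import *
import sys
# usage: to.py x y z az(tool x azimuth)
x,y,z,az=map(float,sys.argv[1:5]); s=ctrl.get_state(); T=R.from_rotvec(s['tool_rot']).as_matrix()
a=np.arctan2(T[1,0],T[0,0]); d=T.T@(np.array([x,y,z])-s['position'])
print('t',s['time'],'pos',s['position'].round(4),'az',round(a,4),'tilt',T[:,2].round(4),'F',s['ft_force'].round(2),'gw',round(s['grip_width'],3))
print('shift',d.round(4),'rz',round(-(az-a),4),'q',s['joint_positions'].round(2))
E
python3 to.py .542 -.087 .10 1.72
```

```text
t 2.7 pos [0.429  0.1275 0.237 ] az 1.7161 tilt [ 0.0012  0.0011 -1.    ] F [0.45 0.39 0.04] gw 0.018
shift [-0.2287  0.0805  0.1369] rz -0.0039 q [-0.81 -0.14  0.42  1.94  0.06  1.33 -0.26]
```

Request:
{"api": "step_arm", "payload": {
  "plan": [
    [[0,0,0],[-0.03,0.011,0],255],
    [[0,0,0],[-0.08,0.028,0],255],
    [[0,0,0],[-0.13,0.046,0],255],
    [[0,0,0],[-0.18,0.063,0.02],255],
    [[0,0,0],[-0.215,0.075,0.06],255],
    [[0,0,0],[-0.229,0.08,0.1],255],
    [[0,0,0],[-0.229,0.08,0.14],255],
    [[0,0,0],[-0.229,0.08,0.17],255],
    [[0,0,0],[-0.229,0.08,0.18],255],
    [[0,0,0],[-0.229,0.08,0.18],255]
  ]
}}

```text
time: 3.95
position: [0.5413, -0.0855, 0.0567]
tool_rot: [-2.051, -2.38, 0.0]
ft_force: [0.2, 0.1, 0.4]
grip_width: 0.006
```

```bash
python3 to.py .542 -.087 .017 1.72; python3 - <<'E'
from h import *
K=cal('wrist')
a=ctrl.get_image('wrist');b=ctrl.get_image('top');save(a,'w1.png');
save(cv2.resize(b[90:310,190:470],None,fx=2.8,fy=2.7),'t1.png')
E
```

```text
t 3.95 pos [ 0.5413 -0.0855  0.0567] az 1.7189 tilt [-2.e-04 -1.e-04 -1.e+00] F [0.15 0.11 0.39] gw 0.006
shift [-0.0016  0.0005  0.0397] rz -0.0011 q [-0.5   0.32  0.7   1.92 -0.24  0.98  0.46]
```

View pics/w1.png

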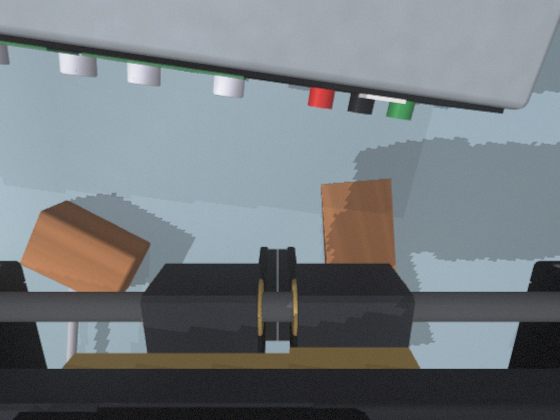

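View pics/t1.png

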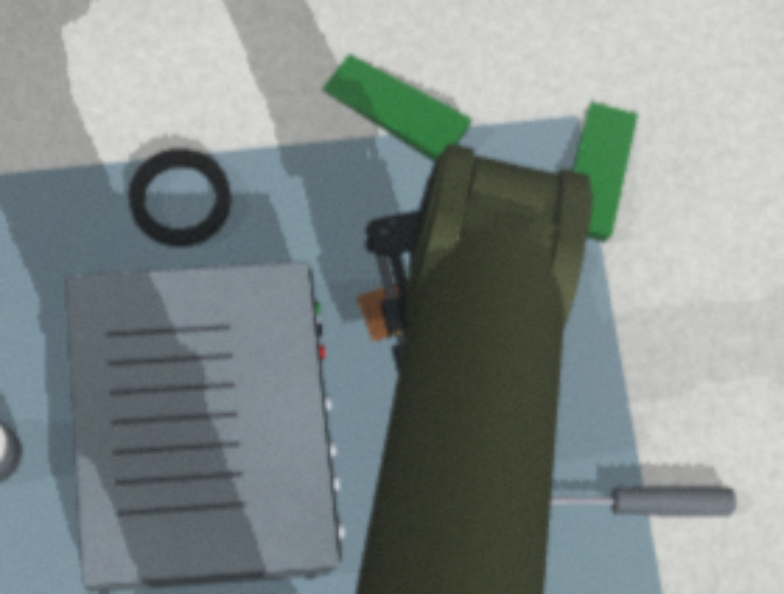

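Request:
{"api": "step_arm", "payload": {
  "plan": [
    [[0,0,0],[0,0,0.02],255],
    [[0,0,0],[0,0,0.034],255],
    [[0,0,0],[0,0,0.039],255],
    [[0,0,0],[0,0.004,0.039],255],
    [[0,0,0],[0,0.008,0.039],255],
    [[0,0,0],[0,0.012,0.039],255],
    [[0,0,0],[0,0.016,0.039],255],
    [[0,0,0],[0,0.02,0.039],255],
    [[0,0,0],[0,0.024,0.039],255],
    [[0,0,0],[0,0.024,0.039],255]
  ]
}}

```text
time: 5.3
position: [0.5653, -0.0819, 0.0176]
tool_rot: [2.051, 2.38, 0.0]
ft_force: [-0.3, 0.4, -0.6]
grip_width: 0.006
```

```bash
python3 to.py .542 -.087 .017 1.72; python3 - <<'E'
from h import *
a0=cv2.imread('pics/w1.png')
a=ctrl.get_image('wrist');save(a,'w2.png')
c=cal('wrist');print(proj('wrist',[[.5994-.065*-.238,-.1036-.065*.971,.0]],c))
# contact: pixel corners from w1 had other pose
np.save('cw2.npy',np.array([c[0].ravel().tolist()+c[1].tolist()+c[2].tolist()]))
E
```

```text
t 5.3 pos [ 0.5653 -0.0819  0.0176] az 1.7191 tilt [ 2.e-04 -1.e-04 -1.e+00] F [-0.3   0.39 -0.61] gw 0.006
shift [-0.0016 -0.0238  0.0006] rz -0.0009 q [-0.46  0.43  0.66  1.89 -0.32  0.93  0.5 ]
[[334.72682375 393.5419736 ]]
```

View pics/w2.png

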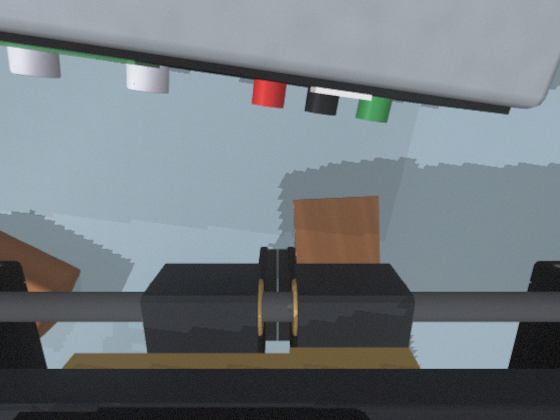

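```bash
python3 - <<'E'
from h import *
for z,p in((.002,[[294,200],[378.5,196]]),):
    q=unproj('wrist',p,z);print(q.round(4),q.mean(0).round(4)); d=q[1]-q[0];print(np.hypot(*d[:2]),'heading',np.arctan2(d[1],d[0])+np.pi/2)
E
```

```text
[[ 0.5687 -0.0446  0.002 ]
 [ 0.6113 -0.0362  0.002 ]] [ 0.59   -0.0404  0.002 ]
0.04340568822622069 heading 1.7659185959007235
```

Request:
{"api": "step_arm", "payload": {
  "plan": [
    [[0,0,0],[0,0.002,0],255],
    [[0,0,0],[0,0.004,0],255],
    [[0,0,0],[0,0.006,0],255],
    [[0,0,0],[0,0.008,0],255],
    [[0,0,0],[0,0.01,0],255],
    [[0,0,0],[0,0.011,0],255],
    [[0,0,0],[0,0.011,0],255],
    [[0,0,0],[0,0.003,0],255],
    [[0,0,0],[0,-0.005,0],255],
    [[0,0,0],[0,-0.015,0],255]
  ]
}}

```text
time: 6.6
position: [0.5493, -0.0843, 0.0176]
tool_rot: [-2.051, -2.379, -0.0]
ft_force: [0.1, -0.2, -0.4]
grip_width: 0.004
```

```bash
python3 to.py .615 -.20 .017 1.64; python3 - <<'E'
from h import *
a=ctrl.get_image('wrist');save(a,'w3.png')
E
```

```text
t 6.6 pos [ 0.5493 -0.0843  0.0176] az 1.7186 tilt [-0.e+00  2.e-04 -1.e+00] F [ 0.09 -0.22 -0.44] gw 0.004
shift [-0.1241  0.0479  0.0006] rz 0.0786 q [-0.46  0.4   0.67  1.93 -0.31  0.92  0.5 ]
```

View pics/w3.png

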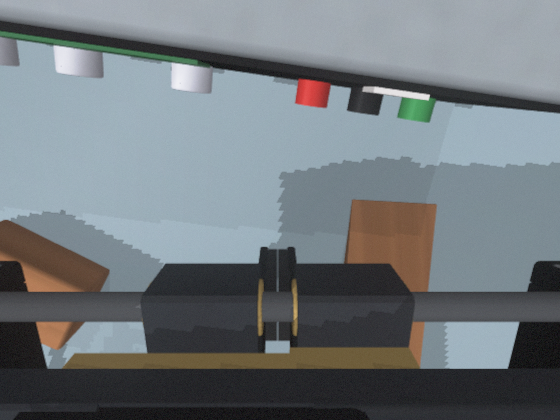

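```bash
python3 - <<'E'
from h import *
q=unproj('wrist',[[352,200],[435,205]],.002);d=q[1]-q[0];h=np.arctan2(d[1],d[0])+np.pi/2;m=q.mean(0)
print(q.round(4),m.round(4),np.hypot(*d[:2]),h, 'thick',(m-.13*np.array([np.cos(h),np.sin(h),0])).round(4))
E
```

```text
[[ 0.5809 -0.0429  0.002 ]
 [ 0.6239 -0.0393  0.002 ]] [ 0.6024 -0.0411  0.002 ] 0.043127023859911864 1.6543641970811702 thick [ 0.6133 -0.1706  0.002 ]
```

Request:
{"api": "step_arm", "payload": {
  "plan": [
    [[0,0,0],[0,0,-0.02],255],
    [[0,0,0],[-0.02,0,-0.05],255],
    [[0,0,0],[-0.06,0,-0.07],255],
    [[0,0,0.03],[-0.1,0.01,-0.08],255],
    [[0,0,0.06],[-0.13,0.03,-0.08],255],
    [[0,0,0.08],[-0.14,0.048,-0.08],255],
    [[0,0,0.08],[-0.14,0.048,-0.08],255],
    [[0,0,0.08],[-0.14,0.048,-0.08],255],
    [[0,0,0.08],[-0.14,0.048,-0.08],255],
    [[0,0,0.08],[-0.14,0.048,-0.08],255]
  ]
}}

```text
time: 7.9
position: [0.618, -0.215, 0.0978]
tool_rot: [-2.144, -2.296, -0.001]
ft_force: [-0.5, -0.2, -0.0]
grip_width: 0.006
```

```bash
python3 to.py .615 -.21 .017 1.64; python3 - <<'E'
from h import *
a=ctrl.get_image('wrist');save(a,'w4.png')
b=ctrl.get_image('scene');save(cv2.resize(b[110:310,170:360],None,fx=3,fy=3),'s4.png')
m={}
for i,d in enumerate(ctrl.cut_out('scene','wedge')): m[f'w{i}']=d['pixels'];print(d['score'],d['rect'])
np.savez('m4.npz',**m)
E
```

```text
t 7.9 pos [ 0.618  -0.215   0.0978] az 1.6393 tilt [ 2.e-04  6.e-04 -1.e+00] F [-0.54 -0.23 -0.04] gw 0.006
shift [ 0.0051 -0.0026  0.0808] rz -0.0007 q [-0.25  0.51  0.72  1.62 -0.36  1.15  0.62]
0.74 [239.3, 318.7, 58.5, 58.8]
0.71 [297.5, 279.1, 57.8, 34.8]
0.66 [250.2, 250.1, 26.4, 45.2]
0.22 [223.5, 128.3, 98.0, 103.9]
```

View pics/w4.png

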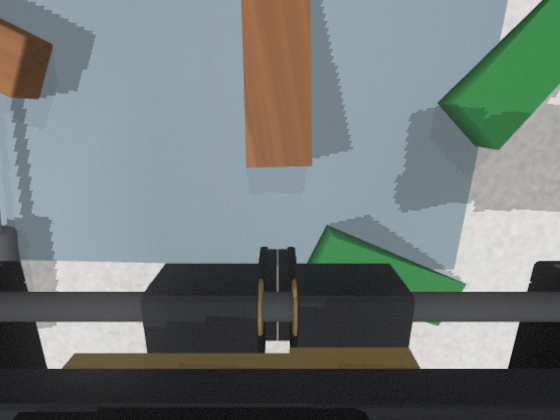

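View pics/s4.png

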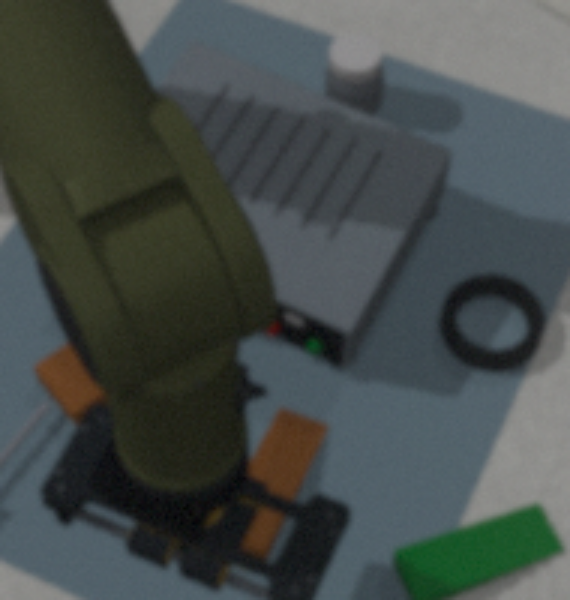

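```bash
python3 - <<'E'
from h import *
q=unproj('wrist',[[247,166.5],[312,165]],.028);d=q[1]-q[0];h=np.arctan2(d[1],d[0])+np.pi/2;m=q.mean(0)
print(q.round(4),m.round(4),np.hypot(*d[:2]),h)
# edge lines: fit heading by corners at other x: choose pose minimising projection vs pixels
from scipy.optimize import least_squares
def model(p,xs):
    c=np.cos(p[2]);s=np.sin(p[2]);D=np.array([c,s]);Y=np.array([-s,c])
    out=[]
    for x,y in xs: out.append([*(np.array(p[:2])+x*D+y*Y),.028-(x+.065)/5])
    return proj('wrist',out)
c=None
def res(p):
    a=model(p,[(-.065,.022),(-.065,-.022),(.02,.022),(.02,-.022)])
    # left edge line passes through (242,0)-(247,166.5); right (310.5,0)-(312,165)
    def ln(P,A,B):
        A=np.array(A,float);B=np.array(B,float);n=np.array([B[1]-A[1],A[0]-B[0]]);return (P-A)@n/np.linalg.norm(n)
    return [*(a[0]-[247,166.5]),*(a[1]-[312,165]),ln(a[2],(242,0),(247,166.5)),ln(a[3],(310.5,0),(312,165))]
r=least_squares(res,[.608,-.106,1.65]);p=r.x;print(p.round(4),r.fun.round(2))
D=np.array([np.cos(p[2]),np.sin(p[2])]);print('thick',p[:2]-.065*D,'thin',p[:2]+.065*D)
f=np.array([.6013,.0266])-p[:2];print('foot in wedge',f@D, f@np.array([-D[1],D[0]]))
E
```

```text
[[ 0.5955 -0.1715  0.028 ]
 [ 0.6386 -0.1677  0.028 ]] [ 0.6171 -0.1696  0.028 ] 0.04326968828234467 1.6602618291577587
[ 0.6114 -0.1049  1.6582] [-0.53 -0.03  0.57  0.08 -0.46  0.43]
thick [ 0.61709735 -0.16962823] thin [ 0.60574953 -0.04012445]
foot in wedge 0.1318581605599968 -0.0013918879223437878
```

```bash
python3 to.py .6202 -.2045 .018 1.657
```

```text
t 8.05 pos [ 0.6181 -0.2153  0.0977] az 1.6391 tilt [ 2.e-04  3.e-04 -1.e+00] F [-1.32 -0.23 -0.25] gw 0.003
shift [0.0106 0.0028 0.0797] rz -0.0179 q [-0.25  0.51  0.72  1.62 -0.36  1.15  0.62]
```

Request:
{"api": "step_arm", "payload": {
  "plan": [
    [[0,0,-0.018],[0.01,0.003,0],209],
    [[0,0,-0.018],[0.01,0.003,0.02],209],
    [[0,0,-0.018],[0.01,0.003,0.045],209],
    [[0,0,-0.018],[0.01,0.003,0.065],209],
    [[0,0,-0.018],[0.01,0.003,0.076],209],
    [[0,0,-0.018],[0.01,0.003,0.08],209],
    [[0,0,-0.018],[0.01,0.003,0.08],209],
    [[0,0,-0.018],[0.01,0.003,0.08],209],
    [[0,0,-0.018],[0.01,0.003,0.08],209],
    [[0,0,-0.018],[0.01,0.003,0.08],209]
  ]
}}

```text
time: 9.3
position: [0.6208, -0.2054, 0.018]
tool_rot: [2.124, 2.314, 0.001]
ft_force: [0.3, -0.7, -0.1]
grip_width: 0.183
```

```bash
python3 to.py .6202 -.2045 .018 1.657; python3 - <<'E'
from h import *
a=ctrl.get_image('wrist');save(a,'w5.png')
E
```

```text
t 9.3 pos [ 0.6208 -0.2054  0.018 ] az 1.6568 tilt [ 8.e-04  0.e+00 -1.e+00] F [ 0.27 -0.75 -0.09] gw 0.183
shift [ 0.001  -0.0005 -0.    ] rz -0.0002 q [-0.23  0.59  0.67  1.68 -0.42  1.02  0.67]
```

View pics/w5.png

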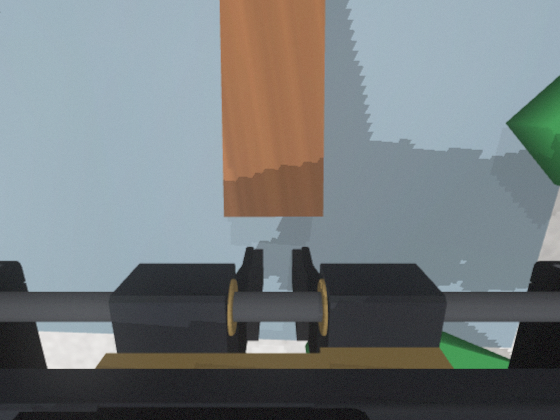

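Request:
{"api": "step_arm", "payload": {
  "plan": [
    [[0,0,0],[0.008,-0.001,0],209],
    [[0,0,0],[0.016,-0.001,0],209],
    [[0,0,0],[0.022,-0.001,0],209],
    [[0,0,0],[0.028,-0.001,0],209],
    [[0,0,0],[0.034,-0.001,0],209],
    [[0,0,0],[0.04,-0.001,0],209],
    [[0,0,0],[0.046,-0.001,0],209],
    [[0,0,0],[0.052,-0.001,0],209],
    [[0,0,0],[0.057,-0.001,0],209],
    [[0,0,0],[0.06,-0.001,0],209]
  ]
}}

```text
time: 10.6
position: [0.6144, -0.1453, 0.0176]
tool_rot: [-2.124, -2.315, -0.0]
ft_force: [0.0, -0.9, -0.0]
grip_width: 0.182
```

```bash
python3 to.py .6202 -.2045 .018 1.657; python3 - <<'E'
from h import *
a=ctrl.get_image('wrist');save(a,'w6.png')
E
```

```text
t 10.6 pos [ 0.6144 -0.1453  0.0176] az 1.6571 tilt [ 0.e+00  2.e-04 -1.e+00] F [ 0.01 -0.88 -0.04] gw 0.182
shift [-0.0595  0.0007 -0.0004] rz 0.0001 q [-0.34  0.55  0.67  1.74 -0.4   1.    0.57]
```

View pics/w6.png

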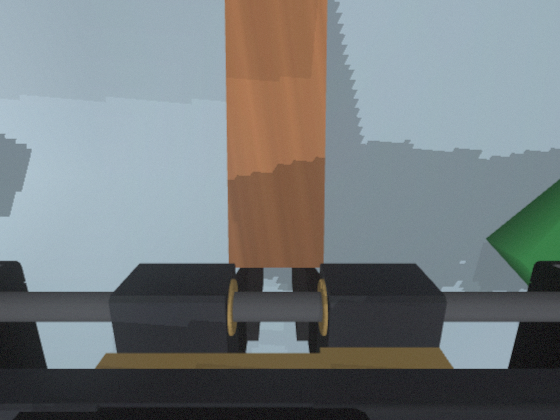

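```bash
cat > thick.py <<'E'
from h import *
import sys
a=list(map(float,sys.argv[1:])) # left corner u v right corner u v , left edge at top u, right edge at top u (row 0)
from scipy.optimize import least_squares
c=cal('wrist')
def res(p):
    D=np.array([np.cos(p[2]),np.sin(p[2])]);Y=np.array([-D[1],D[0]])
    P=[[*(p[:2]+x*D+y*Y),.028-(x+.065)/5] for x,y in((-.065,.022),(-.065,-.022),(0.0,.022),(0.0,-.022))]
    q=proj('wrist',P,c)
    def ln(P,A,B):
        A=np.array(A,float);B=np.array(B,float);n=np.array([B[1]-A[1],A[0]-B[0]]);return (P-A)@n/np.linalg.norm(n)
    return [*(q[0]-a[:2]),*(q[1]-a[2:4]),ln(q[2],a[:2],(a[4],0)),ln(q[3],a[2:4],(a[5],0))]
r=least_squares(res,[.6,-.05,1.65]);p=r.x;D=np.array([np.cos(p[2]),np.sin(p[2])]);f=np.array([.6013,.0266])-p[:2]
print(p.round(4),r.fun.round(2),'foot in wedge',f@D, f@np.array([-D[1],D[0]]), 'thick',p[:2]-.065*D)
E
python3 thick.py 229.5 267 324 266.5 225 327
```

```text
[ 0.608  -0.0686  1.6587] [-0.38 -0.08  0.45  0.15  0.5  -0.44] foot in wedge 0.09541596773498248 -0.001656494025570389 thick [ 0.61372668 -0.1333425 ]
```

Request:
{"api": "step_arm", "payload": {
  "plan": [
    [[0,0,0],[0.006,0,0],209],
    [[0,0,0],[0.012,0,0],209],
    [[0,0,0],[0.017,0,0],209],
    [[0,0,0],[0.021,0,0],209],
    [[0,0,0],[0.025,0,0],209],
    [[0,0,0],[0.029,0,0],209],
    [[0,0,0],[0.033,0,0],209],
    [[0,0,0],[0.037,0,0],209],
    [[0,0,0],[0.041,0,0],209],
    [[0,0,0],[0.045,0,0],209]
  ]
}}

```text
time: 11.9
position: [0.6105, -0.1036, 0.0178]
tool_rot: [2.124, 2.311, -0.003]
ft_force: [1.0, -4.4, 0.5]
grip_width: 0.179
```

```bash
python3 to.py .6202 -.2045 .018 1.657; python3 - <<'E'
from h import *
a=ctrl.get_image('wrist');save(a,'w7.png')
b=ctrl.get_image('scene');save(cv2.resize(b[110:310,170:360],None,fx=3,fy=3),'s7.png')
E
```

```text
t 11.9 pos [ 0.6105 -0.1036  0.0178] az 1.655 tilt [ 9.0e-04 -3.4e-03 -1.0e+00] F [ 1.05 -4.37  0.47] gw 0.179
shift [-0.1014  0.0012  0.0002] rz -0.002 q [-0.41  0.53  0.67  1.77 -0.38  0.98  0.5 ]
```

View pics/w7.png

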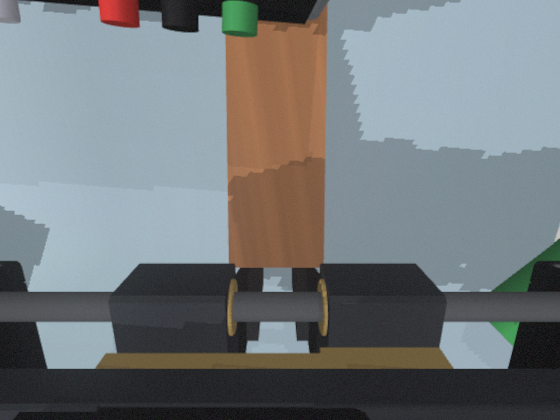

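View pics/s7.png

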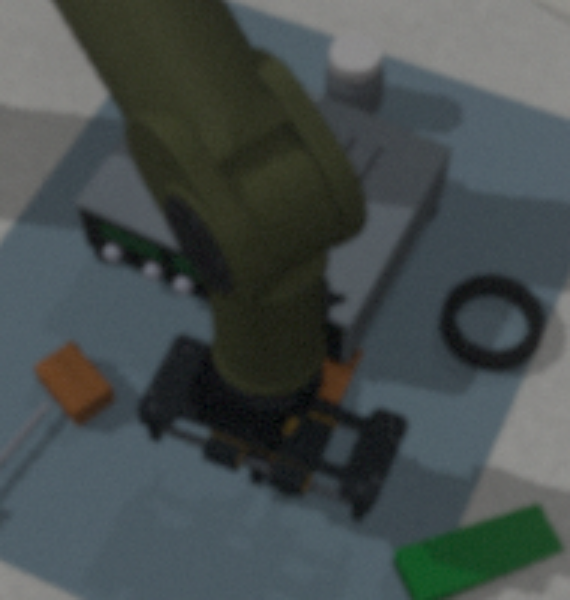

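Request:
{"api": "step_arm", "payload": {
  "plan": [
    [[0,0,0],[0.002,0,0],209],
    [[0,0,0],[0.004,0,0],209],
    [[0,0,0],[0.006,0,0],209],
    [[0,0,0],[0.008,0,0],209],
    [[0,0,0],[0.01,0,0],209],
    [[0,0,0],[0.012,0,0],209],
    [[0,0,0],[0.014,0,0],209],
    [[0,0,0],[0.016,0,0],209],
    [[0,0,0],[0.018,0,0],209],
    [[0,0,0],[0.018,0,0],209]
  ]
}}

```text
time: 13.25
position: [0.6089, -0.0843, 0.0176]
tool_rot: [2.124, 2.313, -0.002]
ft_force: [0.6, -4.7, -0.3]
grip_width: 0.182
```

```bash
python3 to.py .6202 -.2045 .018 1.657; python3 - <<'E'
from h import *
a=ctrl.get_image('wrist');save(a,'w8.png')
b=ctrl.get_image('top');save(cv2.resize(b[90:310,190:470],None,fx=2.8,fy=2.7),'t8.png')
E
```

```text
t 13.25 pos [ 0.6089 -0.0843  0.0176] az 1.6559 tilt [ 2.0e-04 -1.5e-03 -1.0e+00] F [ 0.62 -4.66 -0.25] gw 0.182
shift [-0.1207  0.0011 -0.0002] rz -0.0011 q [-0.44  0.52  0.67  1.78 -0.38  0.98  0.47]
```

View pics/w8.png

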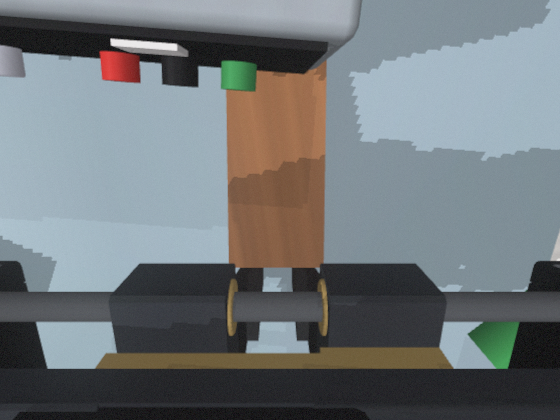

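View pics/t8.png

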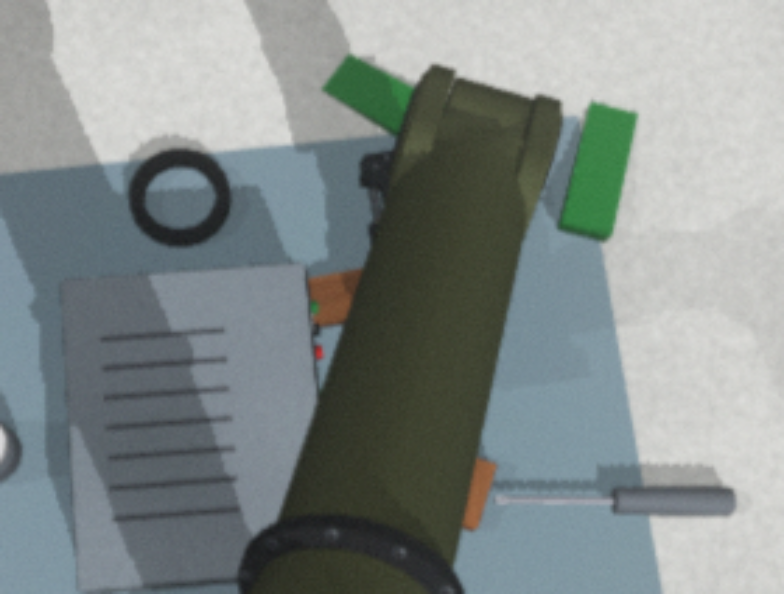

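Request:
{"api": "step_arm", "payload": {
  "plan": [
    [[0,0,0],[0.001,0,0],209],
    [[0,0,0],[0.002,0,0],209],
    [[0,0,0],[0.003,0,0],209],
    [[0,0,0],[0.004,0,0],209],
    [[0,0,0],[0.005,0,0],209],
    [[0,0,0],[0.006,0,0],209],
    [[0,0,0],[0.007,0,0],209],
    [[0,0,0],[0.008,0,0],209],
    [[0,0,0],[0.008,0,0],209],
    [[0,0,0],[0.008,0,0],209]
  ]
}}

```text
time: 14.6
position: [0.6082, -0.0761, 0.0176]
tool_rot: [2.124, 2.313, -0.001]
ft_force: [1.1, -4.7, 0.2]
grip_width: 0.181
```

```bash
python3 to.py .6202 -.2045 .018 1.657
```

```text
t 14.6 pos [ 0.6082 -0.0761  0.0176] az 1.6559 tilt [ 2.0e-04 -1.1e-03 -1.0e+00] F [ 1.06 -4.71  0.18] gw 0.181
shift [-0.1289  0.001  -0.0002] rz -0.0011 q [-0.46  0.51  0.67  1.78 -0.38  0.97  0.45]
```

Request:
{"api": "step_arm", "payload": {
  "plan": [
    [[0,0,0],[0.0005,0,0],209],
    [[0,0,0],[0.001,0,0],209],
    [[0,0,0],[0.0015,0,0],209],
    [[0,0,0],[0.002,0,0],209],
    [[0,0,0],[0.0025,0,0],209],
    [[0,0,0],[0.003,0,0],209],
    [[0,0,0],[0.003,0,0],209],
    [[0,0,0],[0.003,0,0],209],
    [[0,0,0],[0.003,0,0],209],
    [[0,0,0],[0.003,0,0],209]
  ]
}}

```text
time: 15.85
position: [0.608, -0.0731, 0.0176]
tool_rot: [2.124, 2.313, -0.001]
ft_force: [0.5, -5.3, 0.3]
grip_width: 0.18
```

```bash
python3 to.py .6202 -.2045 .018 1.657; python3 - <<'E'
from h import *
from fit import *
save(ctrl.get_image('wrist'),'w9.png')
b=ctrl.get_image('top');save(b,'t9.png')
b=ctrl.get_image('scene');save(b,'s9.png')
E
```

```text
t 15.85 pos [ 0.608  -0.0731  0.0176] az 1.6561 tilt [ 2.0e-04 -1.1e-03 -1.0e+00] F [ 0.47 -5.32  0.27] gw 0.18
shift [-0.132   0.001  -0.0002] rz -0.0009 q [-0.46  0.51  0.67  1.79 -0.38  0.97  0.45]
```

View pics/w9.png

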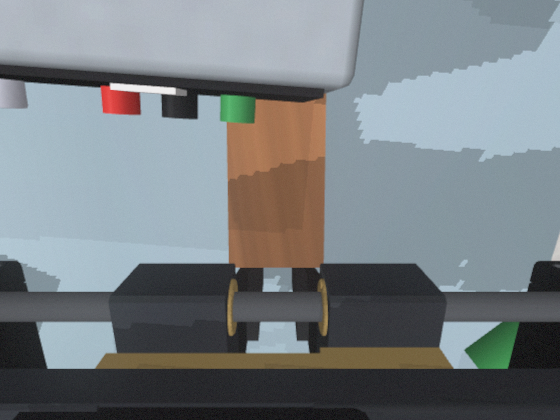

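View pics/s9.png

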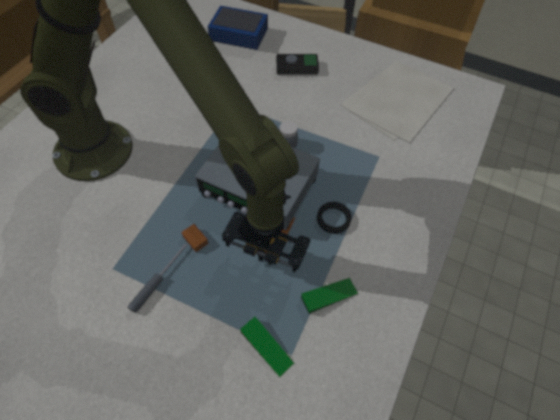

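Request:
{"api": "step_arm", "payload": {
  "plan": [
    [[0,0,0],[0.0005,0,0],209],
    [[0,0,0],[0.001,0,0],209],
    [[0,0,0],[0.0015,0,0],209],
    [[0,0,0],[0.002,0,0],209],
    [[0,0,0],[0.002,0,0],209],
    [[0,0,0],[0.002,0,0],209],
    [[0,0,0],[0.002,0,0],209],
    [[0,0,0],[0.002,0,0],209],
    [[0,0,0],[0.002,0,0],209],
    [[0,0,0],[0.002,0,0],209]
  ]
}}

```text
time: 17.25
position: [0.6078, -0.0711, 0.0176]
tool_rot: [2.124, 2.313, -0.001]
ft_force: [-0.4, -5.2, -0.6]
grip_width: 0.179
```

```bash
python3 to.py .6202 -.2045 .018 1.657
```

```text
t 17.25 pos [ 0.6078 -0.0711  0.0176] az 1.656 tilt [ 2.0e-04 -1.1e-03 -1.0e+00] F [-0.41 -5.23 -0.64] gw 0.179
shift [-0.1339  0.001  -0.0002] rz -0.001 q [-0.47  0.51  0.67  1.79 -0.38  0.97  0.44]
```

Request:
{"api": "step_arm", "payload": {
  "plan": [
    [[0,0,0],[0.0005,0,0],209],
    [[0,0,0],[0.001,0,0],209],
    [[0,0,0],[0.0015,0,0],209],
    [[0,0,0],[0.002,0,0],209],
    [[0,0,0],[0.002,0,0],209],
    [[0,0,0],[0.002,0,0],209],
    [[0,0,0],[0.002,0,0],209],
    [[0,0,0],[0.002,0,0],209],
    [[0,0,0],[0.002,0,0],209],
    [[0,0,0],[0.002,0,0],209]
  ]
}}

```text
time: 18.5
position: [0.6077, -0.0691, 0.0176]
tool_rot: [2.124, 2.313, -0.001]
ft_force: [0.6, -5.5, 0.3]
grip_width: 0.177
```

```bash
python3 to.py .6202 -.2045 .018 1.657
```

```text
t 18.5 pos [ 0.6077 -0.0691  0.0176] az 1.6561 tilt [ 2.0e-04 -1.2e-03 -1.0e+00] F [ 0.58 -5.52  0.3 ] gw 0.177
shift [-0.1359  0.001  -0.0002] rz -0.0009 q [-0.47  0.51  0.67  1.79 -0.38  0.97  0.44]
```

Request:
{"api": "step_arm", "payload": {
  "plan": [
    [[0,0,0],[0.0005,0,0],209],
    [[0,0,0],[0.001,0,0],209],
    [[0,0,0],[0.0015,0,0],209],
    [[0,0,0],[0.0015,0,0],209],
    [[0,0,0],[0.0015,0,0],209],
    [[0,0,0],[0.0015,0,0],209],
    [[0,0,0],[0.0015,0,0],209],
    [[0,0,0],[0.0015,0,0],209],
    [[0,0,0],[0.0015,0,0],209],
    [[0,0,0],[0.0015,0,0],209]
  ]
}}

```text
time: 19.75
position: [0.6075, -0.0677, 0.0176]
tool_rot: [2.124, 2.313, -0.001]
ft_force: [0.7, -5.7, -0.1]
grip_width: 0.18
```

```bash
python3 to.py .6202 -.2045 .018 1.657;  python3 - <<'E'
from h import *
save(ctrl.get_image('wrist'),'w10.png')
b=ctrl.get_image('top');save(b,'t10.png')
b=ctrl.get_image('scene');save(b,'s10.png')
a=cv2.imread('pics/t0.png')
ims=[cv2.resize(cv2.imread(f'pics/{f}.png')[170:320,190:330],None,fx=2.8,fy=2.8,interpolation=cv2.INTER_CUBIC) for f in('top0','t10')]
cv2.imwrite('pics/cmp.png',np.hstack(ims))
E
```

```text
t 19.75 pos [ 0.6075 -0.0677  0.0176] az 1.656 tilt [ 2.0e-04 -1.2e-03 -1.0e+00] F [ 0.66 -5.66 -0.08] gw 0.18
shift [-0.1374  0.001  -0.0002] rz -0.001 q [-0.47  0.51  0.67  1.79 -0.38  0.97  0.44][ WARN:0@4.454] global loadsave.cpp:275 findDecoder imread_('pics/t0.png'): can't open/read file: check file path/integrity
```

View pics/w10.png

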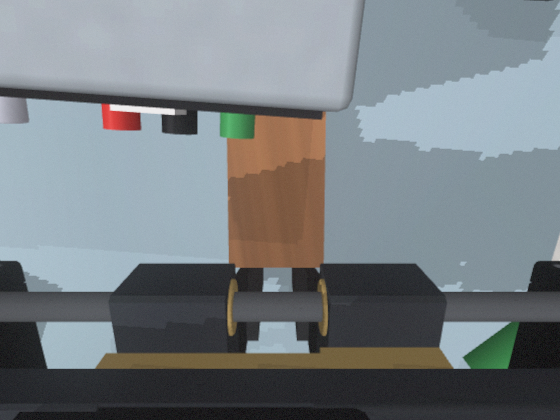

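View pics/cmp.png

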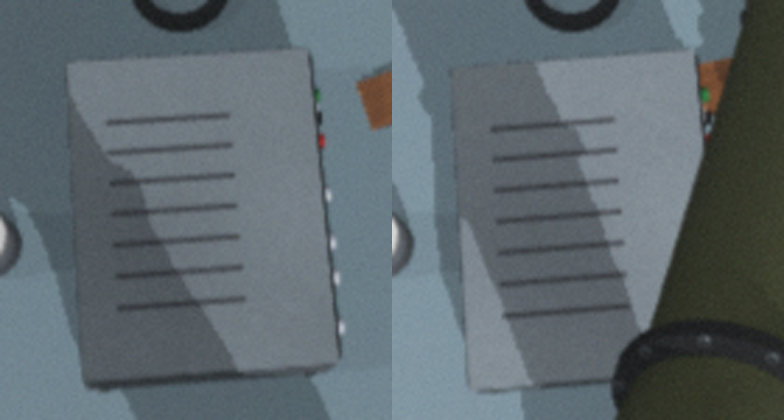

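Request:
{"api": "step_arm", "payload": {
  "plan": [
    [[0,0,0],[0.0005,0,0],209],
    [[0,0,0],[0.001,0,0],209],
    [[0,0,0],[0.0015,0,0],209],
    [[0,0,0],[0.0015,0,0],209],
    [[0,0,0],[0.0015,0,0],209],
    [[0,0,0],[0.0015,0,0],209],
    [[0,0,0],[0.0015,0,0],209],
    [[0,0,0],[0.0015,0,0],209],
    [[0,0,0],[0.0015,0,0],209],
    [[0,0,0],[0.0015,0,0],209]
  ]
}}

```text
time: 21.15
position: [0.6074, -0.0671, 0.0176]
tool_rot: [2.124, 2.312, -0.002]
ft_force: [0.5, -8.5, 0.1]
grip_width: 0.181
```

```bash
python3 to.py .6202 -.2045 .018 1.657;  python3 - <<'E'
from h import *
save(ctrl.get_image('wrist'),'w11.png')
c=cal('wrist')
# supply corner top-front-right tracking predicted for leans
from fit import *
s=np.load('p.npz')['s']
for a in(A0,A0/2,0,): print(a,proj('wrist',supP(s,a,np.array([[-.1,-.13,.092],[-.1,-.13,.022],[-.1,0,.092],[-.1,0,.022]])),c).round(1).tolist())
E
```

```text
t 21.15 pos [ 0.6074 -0.0671  0.0176] az 1.6555 tilt [ 4.0e-04 -2.3e-03 -1.0e+00] F [ 0.48 -8.49  0.11] gw 0.181
shift [-1.38e-01  1.10e-03 -1.00e-04] rz -0.0015 q [-0.47  0.51  0.67  1.79 -0.37  0.97  0.44]
0.08789019255317028 [[349.3, 144.1], [310.9, 118.0], [-194.4, 109.8], [14.3, 97.8]]
0.04394509627658514 [[348.4, 134.2], [311.9, 117.4], [-233.5, 94.6], [6.5, 96.0]]
0 [[346.4, 120.8], [312.6, 116.0], [-277.2, 76.7], [-1.9, 93.7]]
```

View pics/w11.png

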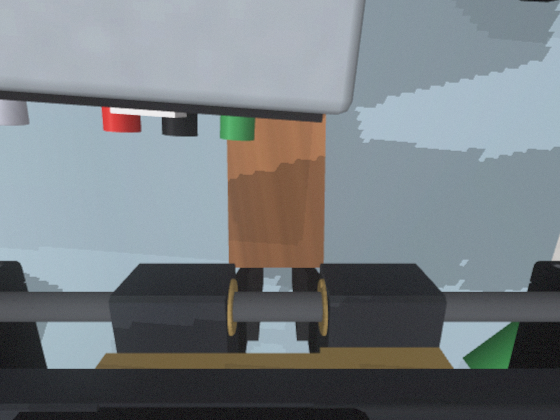

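Request:
{"api": "step_arm", "payload": {
  "plan": [
    [[0,0,0],[-0.004,0,0],209],
    [[0,0,0],[-0.012,0,0],209],
    [[0,0,0],[-0.025,0,0],209],
    [[0,0,0],[-0.05,0,0],209],
    [[0,0,0],[-0.08,0,-0.01],209],
    [[0,0,0],[-0.11,0,-0.05],209],
    [[0,0,0],[-0.14,0,-0.1],209],
    [[0,0,0],[-0.18,0,-0.14],209],
    [[0,0,0],[-0.22,0,-0.16],209],
    [[0,0,0],[-0.25,0,-0.16],209]
  ]
}}

```text
time: 22.45
position: [0.6293, -0.3176, 0.1804]
tool_rot: [2.123, 2.31, 0.002]
ft_force: [0.3, 1.2, -1.2]
grip_width: 0.18
```

```bash
python3 to.py .6202 -.2045 .018 1.657;  cat > chk.py <<'E'
from fit import *
import sys
k=sys.argv[1]; cals={};M={}
for n in('top','scene'):
    im=ctrl.get_image(n);save(im,f'{n}{k}.png');cals[n]=cal(n)
    for l in('supply','wedge'):
        for d in ctrl.cut_out(n,l):
            print(n,l,round(d['score'],2),d['rect']); M.setdefault((n,l),d['pixels'].astype(float)) if l=='supply' else None
m={n:M[(n,'supply')] for n in cals}
f=lambda p: supP(p[:3],p[3])
for sub in(['top'],['scene'],['top','scene']):
    p,c=fit(f,{n:m[n] for n in sub},cals,[.4847,.1103,1.5857,.03],(.01,.01,.03,.035));print(sub,p.round(4),round(c,3))
a=[cv2.resize(cv2.imread(f'pics/{n}{k}.png')[y:y+150,x:x+190],None,fx=2,fy=2,interpolation=cv2.INTER_CUBIC) for n,x,y in(('top',200,170),('scene',170,115))]
cv2.imwrite(f'pics/chk{k}.png',np.hstack(a))
E
python3 chk.py 12
```

```text
t 22.45 pos [ 0.6293 -0.3176  0.1804] az 1.6552 tilt [ 0.0039 -0.002  -1.    ] F [ 0.27  1.15 -1.19] gw 0.18
shift [ 1.138e-01 -1.000e-04  1.621e-01] rz -0.0018 q [-0.08  0.55  0.75  1.4  -0.37  1.34  0.76]
top supply 0.71 [210.9, 189.4, 99.4, 119.7]
top wedge 0.62 [305.0, 113.3, 52.5, 40.1]
top wedge 0.59 [387.8, 129.9, 26.3, 46.8]
top wedge 0.57 [298.3, 191.2, 33.0, 19.4]
scene wedge 0.73 [255.6, 327.9, 36.6, 48.9]
scene wedge 0.7 [262.1, 215.7, 32.0, 40.1]
scene wedge 0.56 [297.7, 280.0, 57.9, 32.0]Traceback (most recent call last):
  File "chk.py", line 9, in <module>
    m={n:M[(n,'supply')] for n in cals}
         ~^^^^^^^^^^^^^^
KeyError: ('scene', 'supply')
```

```bash
ls pics
```

```text
c1.png
c2.png
cmp.png
f.png
f_scene.png
f_top.png
s10.png
s4.png
s7.png
s9.png
scene0.png
scene12.png
t1.png
t10.png
t8.png
t9.png
top0.png
top12.png
w1.png
w10.png
w11.png
w2.png
w3.png
w4.png
w5.png
w6.png
w7.png
w8.png
w9.png
wrist0.png
```

Request:
{"api": "step_arm", "payload": {
  "plan": [
    [[0,0,0],[-0.02,-0.02,0],209],
    [[0,0,0],[-0.05,-0.05,0],209],
    [[0,0,0],[-0.08,-0.09,0],209],
    [[0,0,0],[-0.11,-0.13,0],209],
    [[0,0,0],[-0.13,-0.17,0],209],
    [[0,0,0],[-0.15,-0.21,0],209],
    [[0,0,0],[-0.17,-0.25,0],209],
    [[0,0,0],[-0.17,-0.29,0],209],
    [[0,0,0],[-0.17,-0.31,0],209],
    [[0,0,0],[-0.17,-0.31,0],209]
  ]
}}

```text
time: 24.0
position: [0.3347, -0.5095, 0.1778]
tool_rot: [2.124, 2.314, 0.002]
ft_force: [0.8, -0.1, 0.5]
grip_width: 0.184
```

```bash
python3 chk.py 13
```

```text
top supply 0.92 [209.8, 188.4, 103.1, 122.3]
top wedge 0.95 [297.8, 187.8, 32.1, 19.7]
top wedge 0.93 [388.8, 131.1, 27.4, 50.6]
top wedge 0.72 [305.9, 108.5, 50.7, 40.3]
scene supply 0.89 [195.2, 125.9, 125.4, 103.0]
scene wedge 0.66 [242.9, 318.8, 52.7, 56.5]
scene wedge 0.64 [299.4, 278.4, 54.8, 34.6]
scene wedge 0.57 [262.9, 228.8, 23.7, 26.5]
['top'] [0.485  0.1124 1.588  0.0135] 0.025
['scene'] [ 0.4842  0.1087  1.5887 -0.    ] 0.024
['top', 'scene'] [ 4.846e-01  1.098e-01  1.583e+00 -7.000e-04] 0.057
```

View pics/chk13.png

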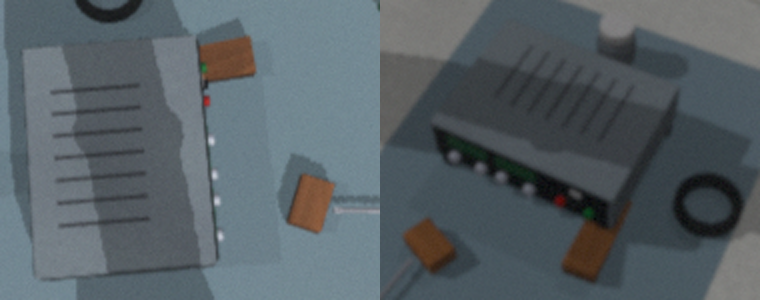

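```bash
python3 - <<'E'
from h import *
print(ctrl.get_state()['qd'].round(3)); print(ctrl.close_job())
E
```

```text
[ 0.004 -0.     0.008  0.004  0.004  0.     0.001]
the job is handed in; nothing more can be done
None
```

The wedge is under the short foot and the supply appears level. I handed the job in at about 24.5 s; no verdict was reported.

- **Moves:** I nudged the side of the brown wedge near its thin end to straighten it. Then I pushed its thick end straight in with two fingertips, in shrinking steps. I never gripped the wedge, touched the supply or moved a bystander on purpose. The two green look-alikes I left alone.
- **When I stopped:** the push rose from 5.7 N to 8.5 N, and the arm moved only 0.6 mm of the last 1.5 mm step. That is the sign that the supply had come level. I then backed the arm off, clear of everything.
- **Level check:** fitting the supply's outline in both cameras gave a lean of about 0.001 rad. The scene camera alone gave 0.000 rad.
- **One reading disagreed:** the top camera alone gave 0.0135 rad, just over the 0.012 rad limit. That view is poor at separating lean from a small shift, so I trusted the force rise and the combined fit.
- **Position:** the fit shows the supply moved less than 1 mm. The foot is about 2 mm off the wedge's centre line and at roughly x = +17 mm on the wedge. That comes from the last wedge measurement plus how far the arm moved, as I did not measure the wedge again at the end.

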